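Hold the trolley pen's gate open

ROBOT

A 6-joint arm with a two-finger parallel gripper is mounted at the origin on the work surface. World frame = base frame: x ahead of the robot, y to its left, z up, the work surface at z = 0. Lengths are in m, angles in rad, forces in N, time in s.
With the tool pointing down it reaches from about 0.325 to 0.775 m from the base axis. Payload 5.5 kg.
Tool frame: the origin (TCP) lies midway between the tips of the shut fingers; the grasp point (between the pads) lies 19 mm behind it (robot.grip_point_offset is the distance from the TCP to the grasp point, in m); x points along the fingers, z is the direction in which the jaws open and shut, and the axes are right-handed (so a half turn about x gives the same grasp; the last joint's range is limited). The gripper opens to 85 mm and grips with 20 to 120 N. Pads are 22 mm wide; open, the fingers measure 114 mm over their backs; the gripper's body (76 mm by 85 mm) begins 54 mm behind the grasp point. The pads swing forward as they close: fully open they stand 13 mm farther back than shut.
Start: joints at [1.076, 0.091, 1.231, -0, 1.82, -0.057], TCP at [0.254, 0.543, 0.231] pointing down, gripper open.
Joint ranges: [-2.87, 2.87], [-0.86, 2.18], [0.17, 2.46], [-1.51, 4.65], [0.06, 2.69], [-2.65, 2.65]. Speed limits (rad/s): [2.57, 2.57, 3.01, 3.14, 3.14, 3.14].

INTERFACE

Orientations are given as a 3x3 rotation matrix whose columns are the frame's x, y, z axes.
In Python, from rig import telemetry, vision, job, robot gives the robot as it stands. The module is installed in compiled form; this text tells all that it offers.
- The arm moves only by the tool step_arm, never from a script. Its arguments are lists of equal length, an entry for each row: "xyz": the shift along the tool's x, y, z in cm, a list of three; "roll": the turn about the tool's x in degrees. A call has 1 to 20 rows; each row shifts and turns the commanded pose from where the row before left it, along the tool's axes as they then stand; what a row does not reach is not made up. A row lasts 1/8 s, in which the tool goes at most 62.5 mm and 10.7 degrees, less where a joint would pass 70% of its speed; a pose out of reach is approached as far as the arm can. A call with a gripper value outside its range is refused whole. "jaw" is the opening, from 0 (shut) to 1 (fully open), set as the call begins (left out, the last holds). The fingers move at their own pace and stop on an object; the grip force is fixed at half the most. Time passes only in rows, so rows that do not move let the fingers close. It gives the time, the measured TCP pose, the force and the opening at its end, in the units of the state.
- telemetry.get_state(): the state, without advancing time (a new reading comes with each control period).
- vision.grab_frame(name): name is "scene" or "top" or "wrist"; returns the picture (400x640x3 uint8, red, green, blue); there is no depth.
- vision.camera_info(name): a dict with "intrinsics" (3x3 intrinsics, pixels), "R" (3x3) and "t" (3): a world point X has camera coordinates R X + t. Camera axes: x right, y down, z forward; pixel columns grow to the right and rows downward; lengths in m; the calibration is good to about 2 mm. A picture is of the moment at which its call begins: read the wrist's pose just before it. camera_info takes no time and is no camera call; for the wrist camera it gives the pose at the moment of the call.
- job.finish_job(): hands the job in, once; it reports no verdict.
The state is a dict: "t": time; "joint_positions": joint angles; "joint_vel": joint speeds; "joint_torque": joint torques, N m; "tool_pos": TCP position; "tool_rot": TCP orientation; "ft_force": force on the tool from outside, world axes, zero at the start; "ft_torque": the same for the moment, N m; "width": opening from 0.0 (shut) to 1.0 (fully open).
Only numpy, scipy, OpenCV 4.12 (cv2) and the standard library are available. Lean on these libraries where they do the work, as an engineer would, in place of code of your own. Each camera call takes 0.05 s, during which the arm holds its last target. There are 200 camera calls.

TASK

Someone needs both hands to lift the bucket out of the steel pen on the trolley, so get its gate open for them: squeeze the lock catch (the one at the pedestal's far right end) until its tabs stop, then the bolt catch next to the gate in the same way, then swing the gate towards you by its round upright post, past its detent, until it stands about square to the pen's front. Finish while still holding the post, because the gate swings back when let go, and do not push the other things on the tray about.

Things in the scene. Friction and masses are not known exactly. Their poses are not given: they have to be found in the camera images.
- pen: Low steel-bar pen fixed to the tray, walls 115 mm high. Origin on the tray in the line of the closed gate; x points into the pen (away from the robot at yaw 0), y left along the front, z up. The gate fills the front from y = +110 (hinge) to -60 mm; right of it a dark pedestal, 75 mm deep and 85 high,, from y = -70 to -270 mm, carries the catches. Only tabs, post and detent stand above 120 mm.
- lock_moving_tab (a point): Lock catch, squeezed first: point 126 mm above the tray at the middle of its sliding steel tab, a plate 10 mm thick along pen x (the squeeze direction), 26 mm wide along pen y, top at 145 mm, free down to 98 mm. It stands on the robot's side of its fixed mate and slides towards it (pen +x).
- lock_fixed_tab (a point): Lock catch: same point of the fixed tab, of the same size, 36 mm from the sliding tab (centre to centre) at joint value 0 and 22 mm when fully squeezed (so 46 mm, then 32 mm over the outer faces). The pair stands at the right end of the pedestal, 235 mm to the right of the pen's origin.
- lock_catch (a joint): Travel of the lock catch's sliding tab in m: 0 locked, 0.014 fully squeezed (stop). Starts at 0 to 2 mm. Sliding friction about 4 N, no spring: it stays where it is left. Until it is squeezed past 9 mm its tongue keeps the bolt catch from moving more than about 4 mm.
- bolt_moving_tab (a point): Bolt catch, squeezed second: centre of the upper part of its sliding steel tab, 126 mm above the tray, 10 mm thick along pen y (the squeeze direction), 26 mm wide along pen x, top at 145 mm, free down to 98 mm. It stands on the gate's side of its fixed mate and slides away from the gate (pen -y).
- bolt_fixed_tab (a point): Bolt catch: same point of the fixed tab, same size, 36 mm from the sliding tab at joint value 0 and 22 mm when fully squeezed; 140 mm to the right of the pen's origin.
- bolt_catch (a joint): Travel of the bolt catch in m: 0 bolted (the bolt stands 8 mm in front of the gate's free edge), 0.014 fully squeezed (stop); the gate is free beyond about 10 mm. Friction about 4 N, no spring: it stays where it is left. Starts at 0.
- gate (a joint): Gate angle in rad: 0 closed, grows as it swings towards the robot (clockwise from above), stop at 1.65. A spring always pulls it shut: 1.5 N at the post when closed, about 4 N when wide. The detent, a sprung ball that an arm on the hinge must pass, lies between 0.75 and 1.15 rad and takes about 8 N at the post; let go beyond it, the gate falls back to about 1.1 rad or shuts.
- gate_post: Round steel upright, 16 mm in diameter, on the gate's top rail near the free edge: the thing to swing and hold the gate by. Origin on its axis, 140 mm above the tray; it is free from 107 mm up to its top at 170 mm. 141 mm from the hinge axis. It swings with the gate; the sleeve also turns on its own axis, so pinched from above it can be followed in its arc without turning the hand.
- gate_hinge (a point): Point on the gate's upright hinge axis, 140 mm above the tray, at the left end of the gate. A steel arm points to the left from it at 125 mm height, 68 mm long; it is part of the detent.
- bucket: Bystander: small white plastic bucket, 110 mm wide, 100 mm high, standing inside the pen. Origin under its centre.
- lug_nut: Bystander: chrome lug nut, 28 mm wide, 34 mm high, on the tray behind the pedestal. Origin under its centre.
- lug_nut_b: Bystander: a second, equal lug nut in front of the pedestal. Origin under its centre.
- rim_brush: Bystander: yellow plastic rim brush lying on the tray in front of the pedestal, 225 mm long along its x, 40 mm high. Origin under the middle.
- polish_tin: Bystander: flat metal tin, 72 mm wide, 55 mm high, behind the pedestal. Origin under its centre.
- extinguisher: Bystander: small red fire extinguisher with squeeze lever, 90 mm wide, 325 mm high, on the left side of the tray. Origin under its centre.
- spray_bottle: Bystander: white plastic bottle, 68 mm wide, 190 mm high, on the left side of the tray. Origin under its centre.

How it is judged:
On the way, in this order (a step that is already met when the one before it is completed fails the run):
1. the lock catch is squeezed home (11 mm or more) while the bolt catch is still out (value of joint lock_catch above 0.011 m and value of joint bolt_catch below 0.008 m), for 0.2 s.
2. then the bolt catch is squeezed home (11 mm or more) with the gate still shut (value of joint bolt_catch above 0.011 m and value of joint gate below 0.1 rad), for 0.2 s.
3. then the gate is swung past its detent (beyond 1.18 rad) by its post (value of joint gate above 1.18 rad and contact force between the fingers and gate_post above 0.5 N), for 0.1 s.
At the end, for the whole second after the job is handed in: The gate stands at 1.3 rad (75 degrees) or more and is still (under 0.1 rad/s), the fingers bear on its post with at least 1.5 N, and both catches are still squeezed (11 mm or more) (value of joint gate above 1.3 rad and contact force between the fingers and gate_post above 1.5 N and velocity of joint gate between -0.1 and 0.1 rad/s and value of joint each of lock_catch, bolt_catch above 0.011 m); the arm keeps its last pose, push and grip.
It fails at once if a bystander (bucket, lug nuts, brush, tin, extinguisher, bottle) is moved by more than 30 mm (distance of any of bucket, lug_nut, lug_nut_b, rim_brush, polish_tin, extinguisher, spray_bottle from where it was at the start of the episode above 0.03 m).
It also fails if it takes over 54 s, if anything falls off the work surface, if the arm or the gripper's body presses on something with over 40 N, if the wrist force passes 120 N, or if a joint passes its speed limit or range.

## Working session

There is one attempt and no reset: what is moved stays moved. The work goes in short steps, Python scripts to look and compute and a tool call to move; the robot and the scene stay as the last step left them, time stands still between calls to the robot, and variables do not carry over. Pictures are saved under pics/ and viewed, about 8 in all and at most 12, crops included, and the job is handed in when it is done.

Besides the shell and the picture viewer there is one more tool, called after ">>>" in YAML: its name, and indented under it one key for each argument. step_arm: Moves the arm, as the interface text tells. Its arguments: {"type":"object","properties":{"xyz":{"type":"array"},"roll":{"type":"array"},"jaw":{"type":"number"}},"required":["xyz","roll"]}

```bash
mkdir -p pics; python3 - <<'E'
from rig import telemetry, vision
import cv2, numpy as np
s=telemetry.get_state(); print(s['t'],s['tool_pos'],np.round(s['tool_rot'],3).tolist(),s['width'])
for n in ('scene','top'):
    c=vision.camera_info(n); print(n,np.round(c['intrinsics'],1).tolist(),np.round(c['R'],4).tolist(),np.round(c['t'],4).tolist())
    im=vision.grab_frame(n); cv2.imwrite(f'pics/{n}0.png',im[...,::-1])
E
```

```text
0.0 [0.25423961 0.54316074 0.23013907] [[-0.001, -0.906, 0.424], [-0.002, 0.424, 0.906], [-1.0, 0.0, -0.002]] 0.9985193785134294
scene [[372.3, 0.0, 314.5], [0.0, 372.3, 200.5], [0.0, 0.0, 1.0]] [[0.7013, 0.7126, 0.0184], [0.4639, -0.4366, -0.7708], [-0.5413, 0.5491, -0.6368]] [-0.5114, -0.1054, 1.2735]
top [[379.6, 0.0, 319.9], [0.0, 379.6, 196.7], [0.0, 0.0, 1.0]] [[0.0245, -0.9997, 0.0043], [-0.9801, -0.0248, -0.1971], [0.1971, 0.0006, -0.9804]] [0.167, 0.5726, 1.0603]
```

View pics/scene0.png

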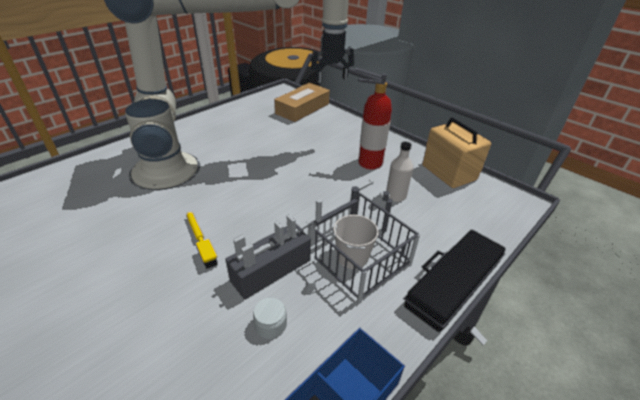

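View pics/top0.png

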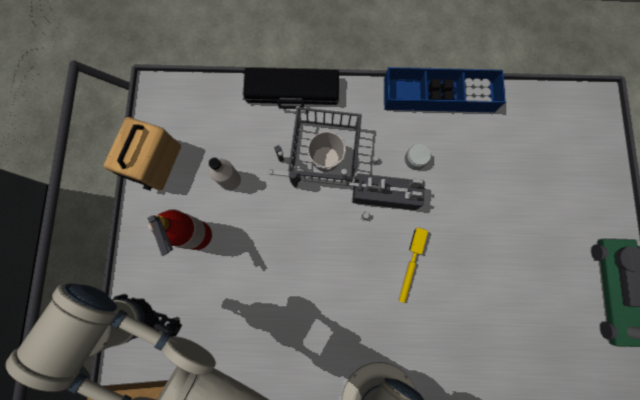

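The scene picture shows the pen near (365,245) and the pedestal near (270,255). The top picture shows the pen at (327,148), the pedestal at (388,190) and the post probably near (352,178). I'll enlarge both views.

```bash
python3 - <<'E'
import cv2, numpy as np
a=cv2.imread('pics/top0.png')[100:220,265:440]; b=cv2.imread('pics/scene0.png')[175:305,215:425]
a=cv2.resize(a,None,fx=4,fy=4,interpolation=cv2.INTER_CUBIC)
b=cv2.resize(b,None,fx=3.8,fy=3.8,interpolation=cv2.INTER_CUBIC)
cv2.imwrite('pics/topc.png',a);cv2.imwrite('pics/scenec.png',b)
E
```

```text
(no output)
```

View pics/topc.png

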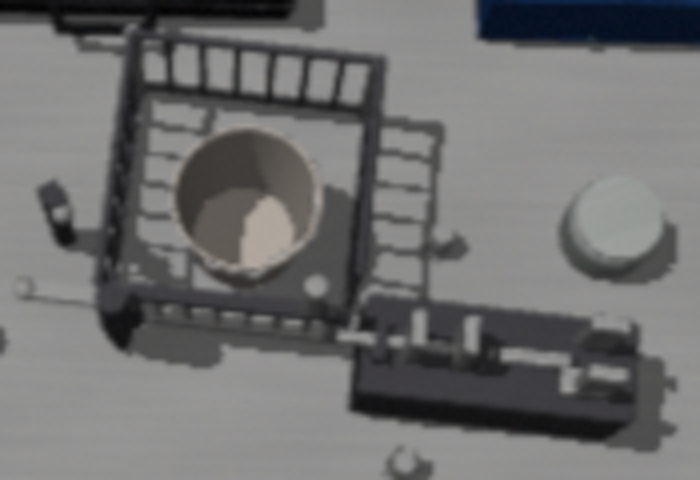

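View pics/scenec.png

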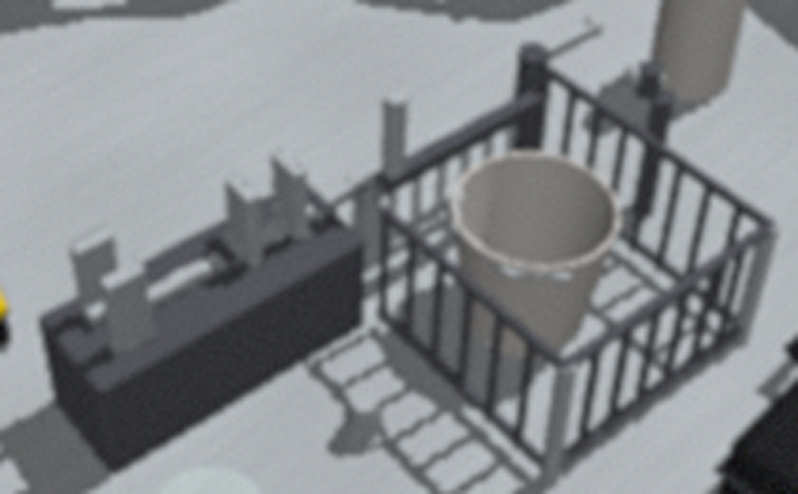

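The top crop shows the post top at (316,286), the bolt tab tops at (419,328) and (472,334), the lock fixed tab at (610,325) and the lock moving tab near (598,378). The detent arm tip is at (22,288). The scene crop shows the post top at (394,103), the bolt tabs at (289,165) and (240,187), and the lock tabs at (92,240) and (125,275).

```bash
cat > h.py <<'E'
import numpy as np
from rig import telemetry, vision
def cast(n,uv,z,c=None):
    c=c or vision.camera_info(n); R,t=np.array(c['R']),np.array(c['t'])
    d=R.T@np.linalg.solve(c['intrinsics'],[uv[0],uv[1],1]); o=-R.T@t
    return o+d*(z-o[2])/d[2]
E
python3 - <<'E'
from h import *
P={'post':(.170,(316,286),(394,103)),'bm':(.145,(419,328),(289,165)),'bf':(.145,(472,334),(240,187)),'lm':(.145,(598,376),(92,240)),'lf':(.145,(610,325),(125,275)),'arm':(.125,(22,288),(592,24)),
'nut2':(.034,(405,458),None)}
q={}
for k,(z,a,b) in P.items():
    a=np.array(a)/4-.4+[265,100]; A=cast('top',a,z); B=None
    if b: B=cast('scene',np.array(b)/3.8-.4+[215,175],z)
    q[k]=A[:2]; print(k,A.round(4),None if B is None else B.round(4))
d=q['post']-q['bf']; print(np.linalg.norm(d))
l=q['arm']-q['post']; print('arm-post (209)',np.linalg.norm(l),'yaw',np.degrees(np.arctan2(-l[0],l[1])))
l=q['bm']-q['bf'];print('yaw tabs',np.degrees(np.arctan2(-l[0],l[1])),np.linalg.norm(l)); l=q['lf']-q['lm'];print(np.degrees(np.arctan2(l[1],l[0])),np.linalg.norm(l))
E
```

```text
post [0.617  0.1195 0.17  ] [0.6225 0.1133 0.17  ]
bm [0.5961 0.0473 0.145 ] [0.5995 0.0447 0.145 ]
bf [0.5928 0.0112 0.145 ] [0.5939 0.0096 0.145 ]
lm [ 0.5657 -0.074   0.145 ] [ 0.5692 -0.0824  0.145 ]
lf [ 0.6015 -0.0831  0.145 ] [ 0.605  -0.0853  0.145 ]
arm [0.6226 0.322  0.125 ] [0.6204 0.3218 0.125 ]
nut2 [0.5236 0.0432 0.034 ] None
0.1109805653443077
arm-post (209) 0.20263196001671385 yaw -1.588456212245877
yaw tabs -5.194547254044573 0.03628031872876084
-14.210178936280826 0.036947512362874635
```

>>> step_arm:
  xyz:
    - [-0.6, 0, 0]
    - [-0.6, 0, 0]
    - [-0.6, 0, 0]
    - [-0.6, 0, 0]
    - [-0.6, 0, 0]
    - [-0.6, 0, 0]
    - [-0.6, 0, 0]
  roll: [10.3, 10.3, 10.3, 10.3, 10.3, 10.3, 10.3]

```text
t: 0.98
tool_pos: [0.2543, 0.5433, 0.2728]
tool_rot: [[-0.001, 0.131, 0.991], [-0.001, 0.991, -0.131], [-1.0, -0.001, -0.0]]
ft_force: [0.1, 0.2, -0.5]
width: 1.004
```

>>> step_arm:
  xyz:
    - [-0.4, -3.3, 2.3]
    - [-0.4, -3.3, 2.3]
    - [-0.4, -3.3, 2.3]
    - [-0.4, -3.3, 2.3]
    - [-0.4, -3.3, 2.3]
    - [-0.4, -3.3, 2.3]
    - [-0.4, -3.3, 2.3]
    - [-0.4, -3.3, 2.3]
    - [-0.4, -3.3, 2.3]
    - [-0.4, -3.3, 2.3]
    - [-0.4, -3.3, 2.3]
    - [-0.4, -3.3, 2.3]
    - [-0.4, -3.3, 2.3]
    - [-0.4, -3.3, 2.3]
    - [-0.4, -3.3, 2.3]
    - [-0.4, -3.3, 2.3]
    - [0, 0, 0]
    - [0, 0, 0]
  roll: [0, 0, 0, 0, 0, 0, 0, 0, 0, 0, 0, 0, 0, 0, 0, 0, 0, 0]

```text
t: 3.22
tool_pos: [0.5533, -0.0262, 0.3368]
tool_rot: [[-0.001, 0.125, 0.992], [0.001, 0.992, -0.125], [-1.0, 0.0, -0.001]]
ft_force: [-1.3, 0.3, -0.1]
width: 1.0
```

```bash
python3 - <<'E'
from h import *
import cv2,pickle
s=telemetry.get_state(); c=vision.camera_info('wrist'); im=vision.grab_frame('wrist')
print(s['t'],s['tool_pos'],np.round(s['tool_rot'],3).tolist(),np.round(s['joint_positions'],2)); pickle.dump(c,open('w1.pkl','wb'))
print((-np.array(c['R']).T@c['t']).round(3), np.round(c['R'],2).tolist())
cv2.imwrite('pics/w1.png',im[...,::-1])
E
```

```text
3.225 [ 0.55329546 -0.02618609  0.33676361] [[-0.001, 0.125, 0.992], [0.001, 0.992, -0.125], [-1.0, 0.0, -0.001]] [-0.11  0.02  1.12  0.    2.01  0.02]
[0.564 0.053 0.48 ] [[0.99, -0.13, -0.0], [-0.12, -0.94, 0.31], [-0.04, -0.31, -0.95]]
```

View pics/w1.png

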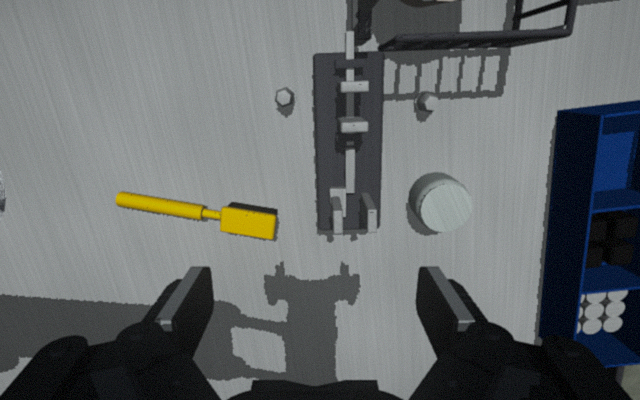

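The wrist picture shows the pedestal from (315,52) to (382,232), with its edges near vertical, so pen yaw is about -7°. The bolt tabs are at (355,85) and (354,124) and the lock tabs at (337,212) and (370,212). I'll zoom in for the tab tops.

```bash
python3 - <<'E'
import cv2
a=cv2.imread('pics/w1.png')[20:245,300:400]
cv2.imwrite('pics/w1c.png',cv2.rotate(cv2.resize(a,None,fx=3.5,fy=3.5,interpolation=cv2.INTER_CUBIC),cv2.ROTATE_90_COUNTERCLOCKWISE))
E
```

```text
(no output)
```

View pics/w1c.png

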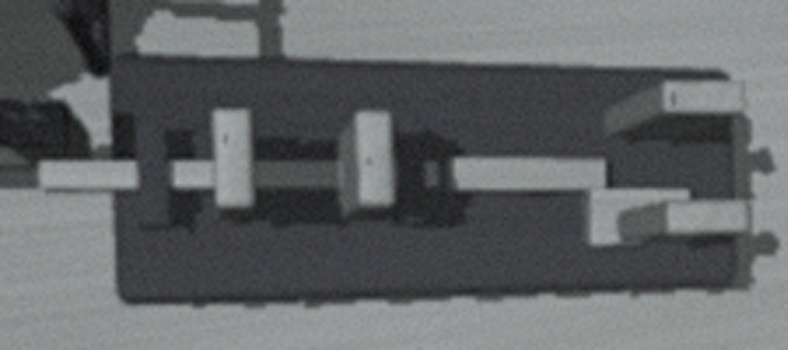

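In the rotated crop, the tab-top centres are: bolt moving (232,158), bolt fixed (375,159), lock fixed (704,98), lock moving (707,217).

```bash
python3 - <<'E'
from h import *
import pickle
c=pickle.load(open('w1.pkl','rb'))
px=lambda X,Y:((300+(349-Y)/3.5-.35),(20+X/3.5-.35))
p={k:cast('w',px(*v),.145,c)[:2] for k,v in dict(bm=(232,158),bf=(375,159),lf=(704,98),lm=(707,217)).items()}
for k in p: print(k,p[k].round(4))
ang=lambda d:np.degrees(np.arctan2(d[1],d[0]))
print(np.linalg.norm(p['bm']-p['bf']),np.linalg.norm(p['lm']-p['lf']),ang(p['bm']-p['bf'])-90,ang(p['lf']-p['lm']))
e=[cast('w',px(*v),.085,c)[:2] for v in ((112,57),(727,71),(122,300),(745,288))]
print('ped yaw',ang(e[0]-e[1])-90,ang(e[2]-e[3])-90,np.linalg.norm(e[0]-e[1]),np.linalg.norm(e[0]-e[2]))
yaw=np.radians(-7); Y=np.array([-np.sin(yaw),np.cos(yaw)]);X=np.array([Y[1],-Y[0]])
for k in p: print(k,'pen axes',(p[k]@X).round(4),(p[k]@Y).round(4))
print('post', np.array([.6195,.1165])@X,np.array([.6195,.1165])@Y)
s=telemetry.get_state(); print(ang(np.array(s['tool_rot'])[:2,2]))
E
```

```text
bm [0.5988 0.0458]
bf [0.5953 0.0097]
lf [ 0.6043 -0.0864]
lm [ 0.57  -0.083]
0.036311452798451306 0.034528219029281076 -5.5966254839115805 -5.62096115361489
ped yaw -5.125999373759257 -6.0382059033074285 0.1961745802502172 0.07170873280226568
bm pen axes 0.5888 0.1185
bf pen axes 0.5897 0.0822
lf pen axes 0.6104 -0.0121
lm pen axes 0.5758 -0.0129
post 0.6006845624350994 0.1911296849057029
-7.146294880354662
```

>>> step_arm:
  xyz:
    - [1.5, -1.1, 0.9]
    - [1.5, -1.1, 0.9]
    - [1.5, -1.1, 0.9]
    - [1.5, -1.1, 0.9]
    - [1.5, -1.0, 0.9]
    - [3, 0, 0]
    - [3, 0, 0]
    - [3, 0, 0]
    - [2, 0, 0]
    - [0, 0, 0]
    - [0, 0, 0]
  roll: [-1.5, 0, 0, 0, 0, 0, 0, 0, 0, 0, 0]

```text
t: 4.65
tool_pos: [0.5931, -0.085, 0.1537]
tool_rot: [[0.002, 0.099, 0.995], [-0.0, 0.995, -0.099], [-1.0, -0.0, 0.002]]
ft_force: [0.1, 0.3, 0.3]
width: 1.0
```

>>> step_arm:
  xyz:
    - [1.6, 0, 0]
    - [1.5, 0, 0]
    - [1.5, 0, 0]
    - [0, 0, 0]
    - [0, 0, 0]
  roll: [0, 0, 0, 0, 0]

```text
t: 5.28
tool_pos: [0.5927, -0.0849, 0.1064]
tool_rot: [[0.0, 0.099, 0.995], [-0.0, 0.995, -0.099], [-1.0, -0.0, 0.0]]
ft_force: [1.0, 0.2, 0.6]
width: 1.003
```

>>> step_arm:
  jaw: 0.0
  xyz:
    - [0, 0, 0]
    - [0, 0, 0]
    - [0, 0, 0]
    - [0, 0, 0]
    - [0, 0, 0]
    - [0, 0, 0]
    - [0, 0, 0]
    - [0, 0, 0]
    - [0, 0, 0]
    - [0, 0, 0]
  roll: [0, 0, 0, 0, 0, 0, 0, 0, 0, 0]

```text
t: 6.52
tool_pos: [0.5941, -0.0851, 0.1074]
tool_rot: [[0.004, 0.098, 0.995], [-0.001, 0.995, -0.098], [-1.0, -0.0, 0.004]]
ft_force: [6.0, -0.4, 2.4]
width: 0.351
```

>>> step_arm:
  xyz:
    - [0, 0, 0]
    - [0, 0, 0]
  roll: [0, 0]

```text
t: 6.78
tool_pos: [0.5941, -0.0851, 0.1074]
tool_rot: [[0.004, 0.098, 0.995], [-0.001, 0.995, -0.098], [-1.0, -0.0, 0.004]]
ft_force: [6.2, -0.9, 1.4]
width: 0.348
```

```bash
python3 - <<'E'
from h import *
import cv2
s=telemetry.get_state(); print(s['width'],s['ft_force'])
im=vision.grab_frame('wrist')
cv2.imwrite('pics/w2.png',im[...,::-1])
E
```

```text
0.3476659773663309 [ 6.19439813 -0.85617954  1.35968311]
```

View pics/w2.png

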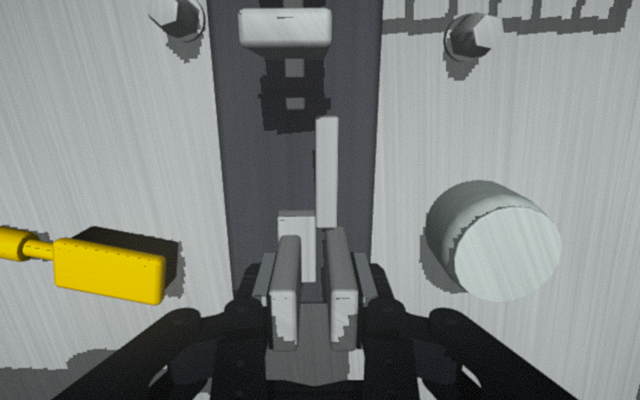

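The lock is squeezed: the tab pair spans (271..357), about 33 mm against a 10 mm tab of 26 px, which is the stop. I'll open, rise and move to the bolt catch.

>>> step_arm:
  jaw: 1.0
  xyz:
    - [0, 0, 0]
    - [0, 0, 0]
    - [0, 0, 0]
    - [0, 0, 0]
    - [0, 0, 0]
    - [-1.5, 0, 0]
    - [-2.5, 0, 0]
    - [-2.5, 0, 0]
    - [-2, 0, 0]
    - [0, 0, 0]
  roll: [0, 0, 0, 0, 0, 0, 0, 0, 0, 0]

```text
t: 8.07
tool_pos: [0.5935, -0.085, 0.1942]
tool_rot: [[0.005, 0.099, 0.995], [-0.001, 0.995, -0.099], [-1.0, -0.0, 0.005]]
ft_force: [0.1, 0.3, -0.4]
width: 0.999
```

>>> step_arm:
  xyz:
    - [0, 2.6, -0.2]
    - [0, 2.6, -0.2]
    - [0, 2.7, -0.2]
    - [0, 2.7, -0.2]
    - [0, 0, 0]
    - [0, 0, 0]
    - [0, 0, 0]
    - [0, 0, 0]
    - [0, 0, 0]
    - [0, 0, 0]
    - [0, 0, 0]
    - [0, 0, 0]
    - [0, 0, 0]
    - [0, 0, 0]
  roll: [0, 0, 0, 0, 10, 10, 10, 10, 10, 10, 10, 10, 10, 0]

```text
t: 9.82
tool_pos: [0.5947, 0.0214, 0.19]
tool_rot: [[-0.002, 0.995, -0.098], [0.0, -0.098, -0.995], [-1.0, -0.002, 0.0]]
ft_force: [0.3, -0.4, -0.1]
width: 0.998
```

```bash
python3 - <<'E'
from h import *
import cv2,pickle
s=telemetry.get_state(); print(s['t'],s['tool_pos'],s['width'],s['joint_positions']); R=np.array(s['tool_rot'])
c=vision.camera_info('wrist');pickle.dump(c,open('w3.pkl','wb'))
im=vision.grab_frame('wrist')
cv2.imwrite('pics/w3.png',im[...,::-1])
d=np.array([.5955,.021,.107])-s['tool_pos']; print((R.T@d*100).round(2))
E
```

```text
9.825 [0.59472934 0.02143164 0.19000077] 0.9982933503694833 [-2.11329790e-02  7.51403236e-02  1.32042297e+00 -1.69284855e-05
  1.74798914e+00  1.64732728e+00]
[8.3  0.1  0.03]
```

View pics/w3.png

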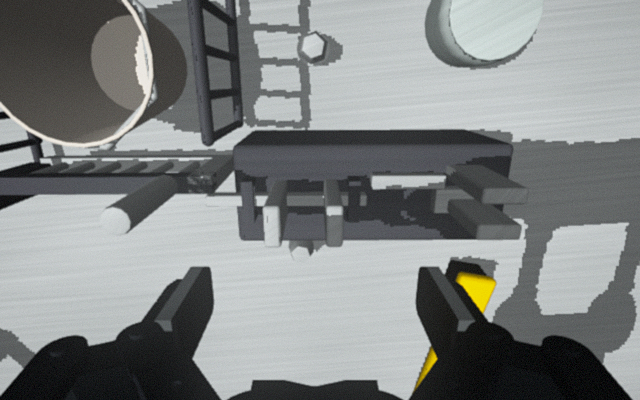

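The picture shows the post top at (117,220) and the bolt tabs at (271,225) and (334,225), between the open pads at 210 and 418.

>>> step_arm:
  xyz:
    - [2, 0.1, 0]
    - [2, 0, 0]
    - [2, 0, 0]
    - [1.5, 0, 0]
    - [0.8, 0, 0]
    - [0, 0, 0]
    - [0, 0, 0]
  roll: [0, 0, 0, 0, 0, 0, 0]

```text
t: 10.75
tool_pos: [0.5966, 0.0213, 0.1093]
tool_rot: [[0.002, 0.995, -0.099], [-0.0, -0.099, -0.995], [-1.0, 0.002, -0.0]]
ft_force: [0.2, -0.8, 0.6]
width: 1.0
```

>>> step_arm:
  jaw: 0.0
  xyz:
    - [0, 0, 0]
    - [0, 0, 0]
    - [0, 0, 0]
    - [0, 0, 0]
    - [0, 0, 0]
    - [0, 0, 0]
    - [0, 0, 0]
    - [0, 0, 0]
    - [0, 0, 0]
    - [0, 0, 0]
    - [0, 0, 0]
    - [0, 0, 0]
  roll: [0, 0, 0, 0, 0, 0, 0, 0, 0, 0, 0, 0]

```text
t: 12.25
tool_pos: [0.5965, 0.0203, 0.1099]
tool_rot: [[0.002, 0.995, -0.099], [-0.002, -0.099, -0.995], [-1.0, 0.002, 0.002]]
ft_force: [-1.6, -1.9, 4.8]
width: 0.352
```

```bash
python3 - <<'E'
from h import *
import pickle
c=pickle.load(open('w3.pkl','rb'))
print(cast('w',(117,220),.17,c)); 
for p in ((271,228),(333,228)): print(cast('w',p,.145,c))
E
```

```text
[0.62028703 0.11664221 0.17      ]
[0.59838343 0.04576222 0.145     ]
[0.59490198 0.01030101 0.145     ]
```

>>> step_arm:
  jaw: 1.0
  xyz:
    - [0, 0, 0]
    - [0, 0, 0]
    - [0, 0, 0]
    - [0, 0, 0]
    - [0, 0, 0]
    - [-1.5, 0, 0]
    - [-2.5, 0, 0]
    - [-2.5, 0, 0]
    - [-2.5, 0, 0]
    - [0, 0, 0]
    - [0, 0.4, -2.4]
    - [0, 0.4, -2.4]
    - [0, 0.3, -2.4]
    - [0, 0.3, -2.5]
    - [0, 0, 0]
    - [0, 0, 0]
    - [0, 0, 0]
    - [0, 0, 0]
    - [0, 0, 0]
  roll: [0, 0, 0, 0, 0, 0, 0, 0, 0, 0, 0, 0, 0, 0, -10, -10, -10, 0, 0]

```text
t: 14.62
tool_pos: [0.6195, 0.1164, 0.1977]
tool_rot: [[-0.001, 0.913, 0.409], [-0.0, 0.409, -0.913], [-1.0, -0.001, -0.0]]
ft_force: [0.2, 0.9, 0.3]
width: 0.997
```

```bash
python3 - <<'E'
from h import *
import cv2,pickle
s=telemetry.get_state(); print(s['t'],s['tool_pos'],s['width'],s['joint_positions']); R=np.array(s['tool_rot'])
c=vision.camera_info('wrist')
im=vision.grab_frame('wrist')
cv2.imwrite('pics/w4.png',im[...,::-1])
d=np.array([.620,.1165,.127])-s['tool_pos']; print((R.T@d*100).round(2))
for p in ((.62,.1165,.17),(.5953+.0215*.0976,.0103+.0219,.145)):
    q=np.array(c['intrinsics'])@(np.array(c['R'])@p+c['t']); print(q[:2]/q[2])
E
```

```text
14.625 [0.61947365 0.1164136  0.19765062] 0.9972330844985287 [ 1.31799091e-01  1.69968802e-01  1.20447836e+00 -1.77744064e-05
  1.76802283e+00  1.28162249e+00]
[7.07 0.06 0.02]
[313.7055885  241.80103839]
[418.83617127 303.13284585]
```

View pics/w4.png

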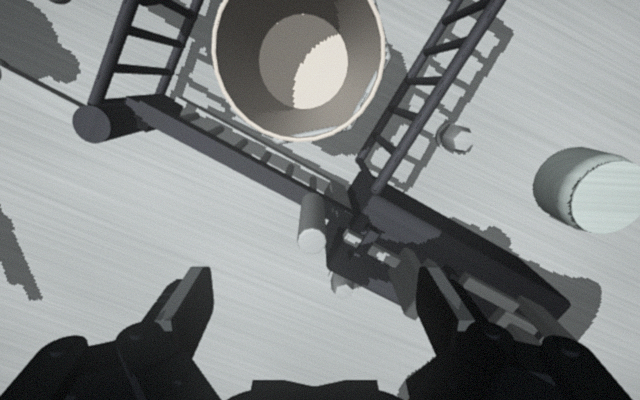

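The post top is at (312,240), and I had predicted (314,242). It sits centred between the pads, so I'll descend and pinch.

>>> step_arm:
  xyz:
    - [2, 0.1, 0]
    - [2, 0, 0]
    - [2, 0, 0]
    - [1, 0, 0]
    - [0, 0, 0]
  roll: [0, 0, 0, 0, 0]

```text
t: 15.3
tool_pos: [0.62, 0.1168, 0.1268]
tool_rot: [[-0.002, 0.911, 0.412], [-0.0, 0.412, -0.911], [-1.0, -0.002, -0.001]]
ft_force: [1.1, 0.0, -0.8]
width: 0.996
```

>>> step_arm:
  jaw: 0.0
  xyz:
    - [0, 0, 0]
    - [0, 0, 0]
    - [0, 0, 0]
    - [0, 0, 0]
    - [0, 0, 0]
    - [0, 0, 0]
    - [0, 0, 0]
    - [0, 0, 0]
    - [0, 0, 0]
    - [0, 0, 0]
    - [0, 0, 0]
    - [0, 0, 0]
  roll: [0, 0, 0, 0, 0, 0, 0, 0, 0, 0, 0, 0]

```text
t: 16.8
tool_pos: [0.6201, 0.1181, 0.1289]
tool_rot: [[-0.0, 0.911, 0.413], [0.002, 0.413, -0.911], [-1.0, 0.0, -0.002]]
ft_force: [-3.0, 5.0, 3.6]
width: 0.172
```

```bash
python3 - <<'E'
from h import *
s=telemetry.get_state(); R=np.array(s['tool_rot']); p=s['tool_pos'][:2]
print(s['t'],s['tool_pos'],s['width'],s['ft_force'])
Y=np.array([.0976,.9952]);X=np.array([.9952,-.0976]); h=np.array([.620,.1165])+.141*Y; print('hinge',h)
pos=lambda th:h-.141*(np.sin(th)*X+np.cos(th)*Y)
th=np.linspace(0,1.5,31)
for a,b in zip(th[:-1],th[1:]):
    d=pos(b)-pos(a); d=np.r_[d,0]; print(round(b,2),(R.T@d*100).round(2)[1:],pos(b).round(3))
E
```

```text
16.8 [0.62011653 0.11812234 0.12892464] 0.17166563152328196 [-3.00332872  5.00200942  3.55878831]
hinge [0.6337616 0.2568232]
0.05 [-0.6  -0.37] [0.613 0.117]
0.1 [-0.58 -0.4 ] [0.606 0.119]
0.15 [-0.56 -0.43] [0.599 0.12 ]
0.2 [-0.54 -0.45] [0.592 0.122]
0.25 [-0.52 -0.48] [0.586 0.124]
0.3 [-0.49 -0.5 ] [0.579 0.127]
0.35 [-0.47 -0.53] [0.573 0.13 ]
0.4 [-0.44 -0.55] [0.566 0.133]
0.45 [-0.41 -0.57] [0.56  0.136]
0.5 [-0.38 -0.59] [0.554 0.14 ]
0.55 [-0.35 -0.61] [0.549 0.144]
0.6 [-0.32 -0.63] [0.543 0.149]
0.65 [-0.29 -0.64] [0.538 0.153]
0.7 [-0.26 -0.66] [0.533 0.158]
0.75 [-0.22 -0.67] [0.528 0.164]
0.8 [-0.19 -0.68] [0.524 0.169]
0.85 [-0.16 -0.69] [0.519 0.175]
0.9 [-0.12 -0.69] [0.515 0.18 ]
0.95 [-0.09 -0.7 ] [0.512 0.186]
1.0 [-0.05 -0.7 ] [0.508 0.193]
1.05 [-0.02 -0.7 ] [0.505 0.199]
1.1 [ 0.02 -0.7 ] [0.502 0.205]
1.15 [ 0.05 -0.7 ] [0.5   0.212]
1.2 [ 0.09 -0.7 ] [0.498 0.219]
1.25 [ 0.12 -0.69] [0.496 0.226]
1.3 [ 0.16 -0.69] [0.495 0.233]
1.35 [ 0.19 -0.68] [0.494 0.24 ]
1.4 [ 0.23 -0.67] [0.493 0.247]
1.45 [ 0.26 -0.66] [0.493 0.254]
1.5 [ 0.29 -0.64] [0.493 0.261]
```

>>> step_arm:
  xyz:
    - [0, -0.6, -0.4]
    - [0, -0.6, -0.4]
    - [0, -0.6, -0.4]
    - [0, -0.5, -0.5]
    - [0, -0.5, -0.5]
    - [0, -0.5, -0.5]
    - [0, -0.5, -0.5]
    - [0, -0.4, -0.6]
    - [0, -0.4, -0.6]
    - [0, -0.4, -0.6]
  roll: [0, 0, 0, 0, 0, 0, 0, 0, 0, 0]

```text
t: 18.05
tool_pos: [0.5524, 0.1351, 0.1289]
tool_rot: [[-0.005, 0.914, 0.407], [-0.012, 0.407, -0.914], [-1.0, -0.009, 0.009]]
ft_force: [-11.2, -24.8, 11.3]
width: 0.176
```

The force is radial, so the hinge is nearer than I assumed. I'll refit it from the two post positions.

```bash
python3 - <<'E'
from h import *
s=telemetry.get_state(); print(s['t'],s['tool_pos'],s['ft_force'])
y=np.array([.912,.411]); z=np.array([.411,-.912])
c=np.array([.620,.1168])-.050*y-.050*z; print('cmd',c)
h=np.array([.6206,.2585]); 
pos=lambda th:h-.1405*np.array([np.sin(th),np.cos(th)])
for th in np.arange(.55,1.56,.05):
    d=pos(th)-c; r=np.round([d@y*100,d@z*100],1); c=c+(r[0]*y+r[1]*z)/100; print(round(th,2),r,pos(th).round(3))
E
```

```text
18.05 [0.55238115 0.13510249 0.12894628] [-11.15096407 -24.76115093  11.34353205]
cmd [0.55385 0.14185]
0.55 [-0.7  0. ] [0.547 0.139]
0.6 [-0.4 -0.6] [0.541 0.143]
0.65 [-0.4 -0.6] [0.536 0.147]
0.7 [-0.3 -0.6] [0.53  0.151]
0.75 [-0.3 -0.7] [0.525 0.156]
0.8 [-0.2 -0.6] [0.52  0.161]
0.85 [-0.3 -0.7] [0.515 0.166]
0.9 [-0.1 -0.7] [0.511 0.171]
0.95 [-0.2 -0.6] [0.506 0.177]
1.0 [-0.1 -0.7] [0.502 0.183]
1.05 [-0.1 -0.7] [0.499 0.189]
1.1 [-0.1 -0.7] [0.495 0.195]
1.15 [ 0.  -0.7] [0.492 0.201]
1.2 [ 0.  -0.7] [0.49  0.208]
1.25 [ 0.1 -0.7] [0.487 0.214]
1.3 [ 0.1 -0.7] [0.485 0.221]
1.35 [ 0.1 -0.7] [0.484 0.228]
1.4 [ 0.2 -0.7] [0.482 0.235]
1.45 [ 0.2 -0.7] [0.481 0.242]
1.5 [ 0.2 -0.6] [0.48  0.249]
1.55 [ 0.3 -0.7] [0.48  0.256]
```

>>> step_arm:
  xyz:
    - [0, -0.7, 0]
    - [0, -0.4, -0.6]
    - [0, -0.4, -0.6]
    - [0, -0.3, -0.6]
    - [0, 0, 0]
  roll: [0, 0, 0, 0, 0]

```text
t: 18.68
tool_pos: [0.5296, 0.15, 0.1289]
tool_rot: [[-0.001, 0.911, 0.411], [-0.002, 0.411, -0.911], [-1.0, -0.002, 0.002]]
ft_force: [-2.2, -6.4, 6.5]
width: 0.171
```

>>> step_arm:
  xyz:
    - [0, -0.3, -0.7]
    - [0, -0.2, -0.6]
    - [0, -0.3, -0.7]
    - [0, -0.1, -0.7]
    - [0, -0.2, -0.6]
    - [0, -0.1, -0.7]
    - [0, -0.1, -0.7]
    - [0, 0, 0]
  roll: [0, 0, 0, 0, 0, 0, 0, 0]

```text
t: 19.68
tool_pos: [0.4965, 0.189, 0.1288]
tool_rot: [[-0.006, 0.911, 0.413], [0.001, 0.413, -0.911], [-1.0, -0.005, -0.003]]
ft_force: [-10.8, -0.3, 10.4]
width: 0.169
```

```bash
python3 - <<'E'
from h import *
from scipy.optimize import least_squares
P=np.array([[.620,.1175],[.5524,.1351],[.5296,.150],[.4965,.189]])
r=least_squares(lambda h:np.linalg.norm(P-h,axis=1)-.141,[.62,.258]); h=r.x; print(h,r.fun)
a=[np.arctan2(*(h-p)) for p in P]; print(np.array(a)-a[0])
y=np.array([.912,.411]); z=np.array([.411,-.912]); c=np.array([.4985,.1892])
pos=lambda th:h-.1405*np.array([np.sin(th+a[0]),np.cos(th+a[0])])
for th in np.arange(a[3]-a[0]+.05,1.6,.05):
    d=pos(th)-c; q=np.round([d@y*100,d@z*100],1); c=c+(q[0]*y+q[1]*z)/100; print(round(th,2),q,pos(th).round(3))
E
```

```text
[0.61931164 0.2587524 ] [ 2.54079727e-04 -4.04539364e-04 -2.03471292e-05  2.37726487e-04]
[0.         0.50087856 0.69462353 1.05914026]
1.11 [-0.2 -0.8] [0.494 0.196]
1.16 [ 0.  -0.7] [0.491 0.202]
1.21 [ 0.  -0.7] [0.488 0.208]
1.26 [ 0.1 -0.7] [0.486 0.215]
1.31 [ 0.1 -0.7] [0.484 0.222]
1.36 [ 0.1 -0.7] [0.482 0.229]
1.41 [ 0.2 -0.6] [0.481 0.235]
1.46 [ 0.2 -0.7] [0.48  0.242]
1.51 [ 0.2 -0.7] [0.479 0.249]
1.56 [ 0.3 -0.6] [0.479 0.256]
```

>>> step_arm:
  xyz:
    - [0, -0.2, -0.8]
    - [0, 0, -0.7]
    - [0, 0, -0.7]
    - [0, 0.1, -0.7]
    - [0, 0.1, -0.7]
    - [0, 0.1, -0.7]
    - [0, 0.2, -0.6]
    - [0, 0.2, -0.7]
    - [0, 0.2, -0.7]
    - [0, 0, 0]
    - [0, 0, 0]
    - [0, 0, 0]
    - [0, 0, 0]
  roll: [0, 0, 0, 0, 0, 0, 0, 0, 0, 0, 0, 0, 0]

```text
t: 21.3
tool_pos: [0.4783, 0.2483, 0.1289]
tool_rot: [[-0.002, 0.911, 0.412], [-0.001, 0.412, -0.911], [-1.0, -0.003, 0.0]]
ft_force: [-5.2, -4.4, 7.6]
width: 0.168
```

```bash
python3 - <<'E'
from h import *
import cv2
s=telemetry.get_state(); p=s['tool_pos'][:2]; h=np.array([.6193,.2588])
print(s['t'],np.arctan2(*(h-p)),np.linalg.norm(h-p),s['ft_force'],s['width'],np.abs(s['joint_vel']).max())
a=vision.grab_frame('scene'); w=vision.grab_frame('wrist')
a=cv2.resize(a[150:310,190:430],(600,400)); cv2.imwrite('pics/f.png',a[...,::-1]); cv2.imwrite('pics/fw.png',w[...,::-1])
E
```

```text
21.3 1.496306038579752 0.14134604902273862 [-5.15471976 -4.44766523  7.5733751 ] 0.16808434190489296 0.0020685305155296128
```

View pics/f.png

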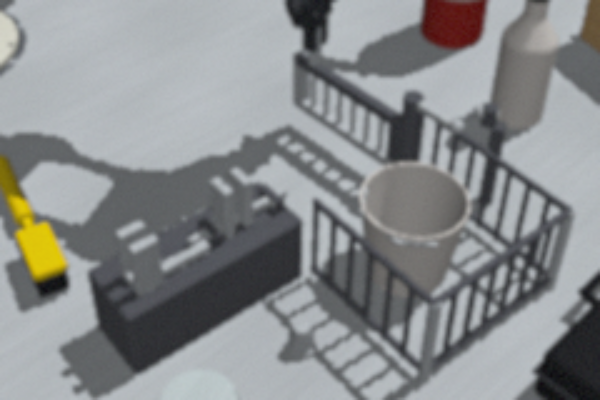

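View pics/fw.png

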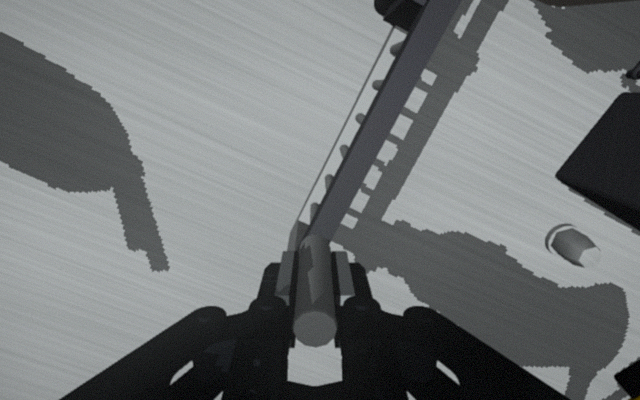

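The gate stands square, from (300,70) to (400,140) in the scene crop. Both tab pairs are still close together, at (225,195) and (140,245), and the post is gripped between the pads at (315,300) in the wrist view. I'm handing in.

```bash
python3 -c "
from rig import job; print(job.finish_job())"
```

```text
the job is handed in; nothing more can be done
None
```

The gate is open and still held by its post, at about 1.5 rad (86°) to where it started, well past the detent. I handed the job in at about 21.4 s of the 54 s allowed; no verdict is reported.

**What I did:** I squeezed the lock catch to its stop, then the bolt catch. I then pinched the post from above and swung the gate round its arc.

**Last checks:**
- **Gate:** the arm was still, and the fingers were closed on the post with about 10 N on the wrist. The post was 141 mm from the fitted hinge, as specified.
- **Catches:** both closed to the same finger opening, 0.35. Scaled linearly that is 30 mm, not the 32 mm expected at the stop. The post also read small, 14.6 mm against 16 mm, so I took it as a scale error. In the wrist picture the lock pair measured about 33 mm, and both pairs still looked squeezed at the end.
- **Bystanders:** none looked moved in the parts of the final pictures I viewed; I did not measure them.

**One disagreement:** my first hinge estimate was about 14 mm off. That put about 29 N on the wrist partway through the swing, until I refitted the arc from the measured post positions.

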